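Knock a stuck bush out of a turnover nest

TASK

Two turnover nests stand on the bench: each has a small green cup on a hinged frame that swings over onto its own steel tray. In one of them a brass bush is stuck in the cup. Swing that cup fully over by its bar so that it hangs upside down above its tray with the bush still in it, then push the round knock-out button on its upturned base all the way down with a firm tap so that the bush drops out and stays in the tray; leave the empty nest as it is.

Things in the scene. Friction and masses are not known exactly. Their poses are not given: they have to be found in the camera images.
- nest_a: The fixed turnover nest with the stuck bush. Base plate 116 (x) x 300 (y) x 6 mm; origin: centre of its underside, z up. Hinge axis parallel to nest x through x=y=0, 70 mm above the bench, between two posts 82 mm high at x = -49.5 and +49.5 mm. The hinged frame starts level on the +y side and swings up and over to lie level on the -y side, above the tray.
- tray_a (a point): Centre of the floor of that nest's fixed square steel tray, at nest y = -66 mm: outside 112 x 112 mm, walls 3 mm, floor 9 mm and rim 40 mm above the bench.
- flap_a (a joint): Hinge of the loaded nest's frame, rad: 0 = cup upright on the +y side (start), 3.14 (its stop) = fully over, cup upside down above the tray. Turns about nest +x: the bar rises from +y, passes over the hinge and comes down on -y. Stiff: the frame stays where it is left; about 3 N at the bar moves it.
- bar_a (a point): Middle of the loaded nest's handle bar: round steel bar 10 mm thick, along nest x, 74 mm free between two side arms, 140 mm from the hinge axis; 70 mm above the bench at both ends of the swing, 210 mm at the top. 68 mm free between bar and cup. It turns within a light pinch from above (fingers closing along nest y), so it can be led over with the gripper pointing down throughout.
- cup_a (a point): Centre of the mouth of the loaded nest's green cup, 50 mm from the hinge axis. Outside 42 mm (nest x) x 34 mm, 27 mm high. At the start the mouth is 67 mm and the base 40 mm above the bench; turned over, the mouth is 73 mm and the base 100 mm above the bench.
- face_a (a point): Centre of the outer face of the knock-out button in the base of the loaded cup: steel disc 26 mm in diameter, 50 mm from the hinge axis, facing down at the start (22 mm above the bench). With the cup turned over it faces up, 118 mm above the bench, at nest y = -50 mm.
- button_a (a joint): Travel of that sprung button, m: 0 = out, 0.010 = fully in. Full travel takes about 3 N for the spring plus up to 4 N for the stuck bush; it springs back. With the cup turned over, one full push moves the bush past the two rubber pads that hold it and it falls.
- bush_center (a point): Centre (half-way up) of the stuck brass bush: 30 mm long, shank 20 mm in diameter, flange 28 mm in diameter and 6 mm thick at its top, about 50 g; z along its axis towards the flange. It sits in the cup, flange just outside the mouth, held by rubber pads. Similar spare bushes standing loose on the bench are not part of the job.
- flap_b (a joint): Hinge of the frame of the other, empty nest (same make as the loaded one), rad; it lies at 0 and is to stay there.
There are look-alikes about, which are no part of the job. What is shaped like the part that bears bush_center but blue is not meant.

How it is judged:
On the way, in this order (a step that is already met when the one before it is completed fails the run):
1. the loaded cup is swung fully over (within 15 degrees) with the bush still in it (value of joint flap_a above 2.88 rad and distance between bush_center and cup_a below 0.012 m), for 0.2 s.
2. the button is pushed at least 6 mm in while the cup is upside down (value of joint flap_a above 2.88 rad and value of joint button_a above 0.006 m).
At the end, for the whole second after the job is handed in: The bush lies at rest in the tray of its nest: its centre inside the tray's walls and below the rim (less than 40 mm above the bench) (x of bush_center in the frame of nest_a between -0.055 and 0.055 m and y of bush_center in the frame of nest_a between -0.121 and -0.011 m and z of bush_center in the frame of nest_a below 0.04 m and linear speed of bush below 0.03 m/s); the robot touches nothing.
It fails at once if the empty nest's frame is swung up (more than 0.3 rad) (value of joint flap_b above 0.3 rad).
It also fails if it takes over 58 s, if anything falls off the work surface, if the arm or the gripper's body presses on something with over 40 N, if the wrist force passes 120 N, or if a joint passes its speed limit or range.

ROBOT

A 6-joint arm with a two-finger parallel gripper is mounted at the origin on the work surface. World frame = base frame: x ahead of the robot, y to its left, z up, the work surface at z = 0. Lengths are in m, angles in rad, forces in N, time in s.
With the tool pointing down it reaches from about 0.3 to 0.825 m from the base axis. Payload 5.4 kg.
Tool frame: the origin (TCP) lies at the very end of the fingers, on their centre line; the grasp point (between the pads) lies 19 mm behind it; z points along the fingers, x is the direction in which the jaws open and shut, and the axes are right-handed (so a half turn about z gives the same grasp; the last joint's range is limited). The gripper opens to 92 mm and grips with 3 to 60 N. Pads are 20 mm wide; open, the fingers measure 128 mm over their backs; the gripper's body (75 mm by 189 mm) begins 69 mm behind the grasp point.
Start: joints at [-1.44, 0.158, 1.597, -0, 1.386, -0.21], TCP at [0.192, -0.542, 0.19] pointing down, gripper open.
Joint ranges: [-2.91, 2.91], [-0.94, 2.29], [0.18, 2.7], [-1.29, 4.43], [0.17, 2.64], [-3, 3]. Speed limits (rad/s): [2.57, 2.57, 3.14, 3.14, 3.14, 3.14].

INTERFACE

Orientations are given as a rotation vector (axis times angle).
In Python, from workcell import bot gives the robot as it stands. Calls block until the motion is done:
- bot.goto(position, orientation): joint-space move of the TCP to a pose.
- bot.line_to(position, rot=None, max_speed=0.15): straight line of the TCP; rot=None keeps the orientation; max_speed is the mean speed in m/s.
- bot.set_joints(angles): joint-space move.
- bot.set_gripper(opening, newtons=None): opening from 0.0 (shut) to 1.0 (fully open); newtons is the grip in N (None keeps the last); returns when the fingers have stopped.
- bot.hold(seconds).
- bot.inverse_kinematics(position, orientation): joint angles nearest the present ones, or None.
- bot.read_camera(name): name is "scene" or "top" or "wrist"; returns a dict with "pixels" (384x512x3 uint8, blue, green, red), "fx", "fy", "cx", "cy" (pixels), "R" (3x3) and "t" (3): a world point X has camera coordinates R X + t. Camera axes: x right, y down, z forward; pixel columns grow to the right and rows downward; lengths in m; the calibration is good to about 2 mm. A picture is of the moment at which its call begins. There is no depth.
A pose or a line that the arm cannot do raises bot.MotionError and nothing moves.
- bot.job_done(): hands the job in, once; it reports no verdict.
Readings, each from a call of its own:
- bot.current_clock(): time.
- bot.current_joints(): joint angles.
- bot.current_joint_vel(): joint speeds.
- bot.current_effort(): joint torques, N m.
- bot.current_ee_pos(): TCP position.
- bot.current_tool_rot(): TCP orientation.
- bot.current_contact_force(): force on the tool from outside, world axes, zero at the start.
- bot.current_ft_torque(): the same for the moment, N m.
- bot.current_opening(): opening from 0.0 (shut) to 1.0 (fully open).
Only numpy, scipy, OpenCV 4.12 (cv2) and the standard library are available. Lean on these libraries where they do the work, as an engineer would, in place of code of your own. Each camera call takes 0.05 s, during which the arm holds its last target. There are 200 camera calls.

## Working session

There is one attempt and no reset: what is moved stays moved. The work goes in short steps, each a Python script; the robot and the scene stay as the last script left them, time stands still between calls to the robot, and variables do not carry over. Pictures are saved under pics/ and viewed, about 8 in all and at most 12, crops included, and the job is handed in when it is done.

```bash
ls; mkdir -p pics; cat > h.py <<'E'
from workcell import bot
import numpy as np, cv2
def cam(n): return bot.read_camera(n)
def ray(c,u,v,z):
    R=np.array(c["R"]);t=np.array(c["t"]);o=-R.T@t
    d=R.T@np.array([(u-c["cx"])/c["fx"],(v-c["cy"])/c["fy"],1]); return o+d*(z-o[2])/d[2]
def proj(c,X):
    p=np.array(c["R"])@X+np.array(c["t"]); return c["fx"]*p[0]/p[2]+c["cx"],c["fy"]*p[1]/p[2]+c["cy"]
E
python3 - <<'E'
from h import *
import pickle
d={n:cam(n) for n in("top","scene")}
pickle.dump(d,open("c0.pkl","wb"))
for n in d:
    c=d[n];print(n,c["fx"],c["cx"],c["cy"],-np.array(c["R"]).T@c["t"]);
    cv2.imwrite(f"pics/{n}0.png",cv2.resize(c["pixels"],(800,600),interpolation=cv2.INTER_CUBIC))
print(bot.current_clock(),bot.current_tool_rot())
E
```

```text
pics
top 430.2864225339238 251.28784537580665 197.9353695566069 [0.33253213 0.03922333 0.99821139]
scene 487.710428045517 256.9852393117722 190.04265868594925 [0.85104919 0.67589998 0.61210685]
0.1 [-2.56498860e+00  1.81185559e+00  1.81186467e-03]
```

View pics/top0.png

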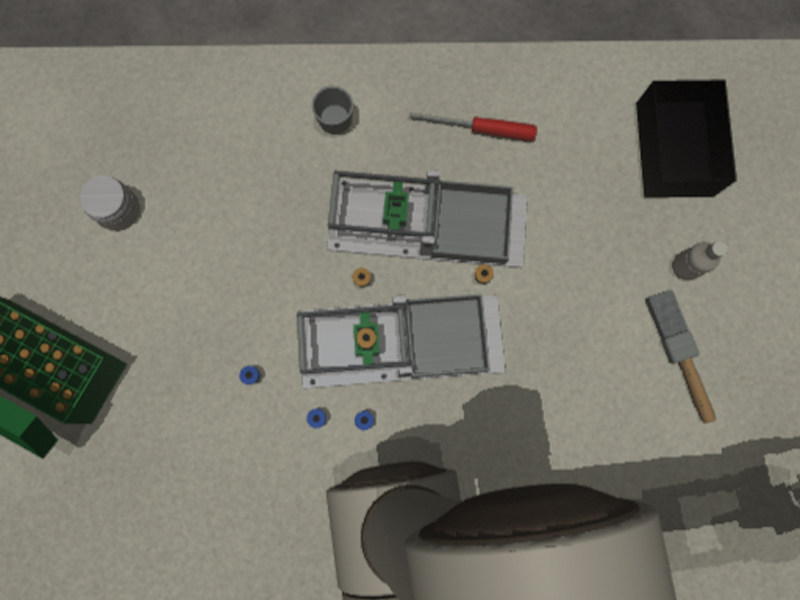

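View pics/scene0.png

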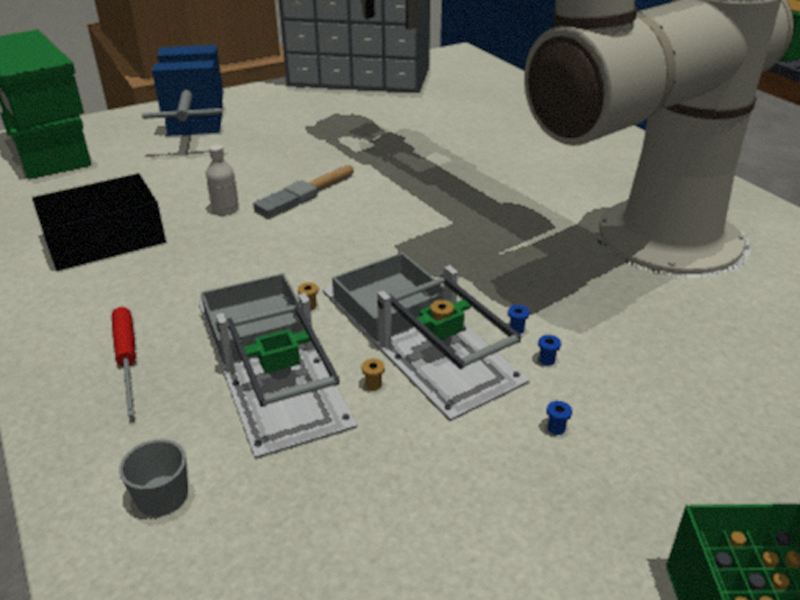

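The top view shows the loaded nest: bush at (366,338), bar at x≈300, tray to the right, plate corners at about (497,294), (505,372) and (303,387). The empty nest lies above it at (397,208). Nest +y points image-left, which is world +y.

```bash
python3 - <<'E'
from h import *
import pickle
d=pickle.load(open("c0.pkl","rb"))
c=d["top"]; s=d["scene"]
k=.64
f=lambda u,v,z:ray(c,u*k-.18,v*k-.18,z)
P=[f(497,294,.006),f(505,372,.006),f(303,387,.006)]
print("corners",np.round(P,4)); print(np.linalg.norm(P[0]-P[1]),np.linalg.norm(P[1]-P[2]))
y=P[2]-P[1]; print("yaw of +y",np.degrees(np.arctan2(-y[0],y[1]))); cen=(P[0]+P[2])/2; print("centre",cen)
def orange(c,n):
    h=cv2.cvtColor(c["pixels"],cv2.COLOR_BGR2HSV); m=cv2.inRange(h,(5,120,80),(22,255,255))
    N,l,st,ce=cv2.connectedComponentsWithStats(m)
    for i in range(1,N):
        if st[i,4]>20: print(n,st[i],ce[i]/k, np.round(ray(c,*ce[i],.073),4))
orange(c,"top");orange(s,"scene")
# line: top-view crop
cv2.imwrite("pics/crop.png",cv2.resize(c["pixels"][180:256,180:335],None,fx=5,fy=5,interpolation=cv2.INTER_CUBIC))
E
```

```text
corners [[ 0.5292 -0.1294  0.006 ]
 [ 0.4117 -0.1362  0.006 ]
 [ 0.3942  0.1616  0.006 ]]
0.11774489476342123 0.29826375962748813
yaw of +y 3.364156011008787
centre [0.46167992 0.01612048 0.006     ]
top [304 170  11  11  82] [483.09832317 273.20884146] [ 0.5457 -0.1     0.073 ]
top [226 172  11  11  79] [361.01661392 276.72072785] [0.543  0.0724 0.073 ]
top [ 10 211   5   6  26] [ 18.75    333.59375] [0.4691 0.5458 0.073 ]
top [228 210  13  13 110] [365.75284091 337.38636364] [0.4568 0.0665 0.073 ]
top [ 26 220   5   6  24] [ 44.01041667 347.0703125 ] [0.4498 0.5097 0.073 ]
top [ 13 224   5   5  22] [ 23.57954545 352.98295455] [0.442 0.537 0.073]
top [ 34 224   5   6  24] [ 56.4453125  354.16666667] [0.4397 0.4919 0.073 ]
top [ 29 232   5   6  24] [ 48.6328125  366.66666667] [0.4227 0.5014 0.073 ]
scene [504   0   8   8  48] [793.9453125    4.36197917] [-1.0045 -0.5833  0.073 ]
scene [141  29  41  18 234] [252.80448718  62.05261752] [ 0.3453 -0.8607  0.073 ]
scene [ 78  47  20  10 108] [137.51446759  80.91724537] [ 0.5834 -0.87    0.073 ]
scene [200 106  26  13  96] [332.27539062 175.66731771] [ 0.4232 -0.3042  0.073 ]
scene [191 181  12   8  62] [307.76209677 288.20564516] [ 0.5781 -0.0458  0.073 ]
scene [276 192  14  10  99] [441.05113636 306.75505051] [0.4563 0.0675 0.073 ]
scene [232 230  14  10 105] [372.60416667 366.83035714] [0.5768 0.1228 0.073 ]
scene [468 340  10   8  56] [737.80691964 537.02566964] [0.4109 0.4657 0.073 ]
scene [488 353   6   8  32] [767.13867188 556.68945312] [0.4054 0.4908 0.073 ]
scene [495 367   8   8  32] [777.68554688 579.15039062] [0.4153 0.5091 0.073 ]
```

View pics/crop.png

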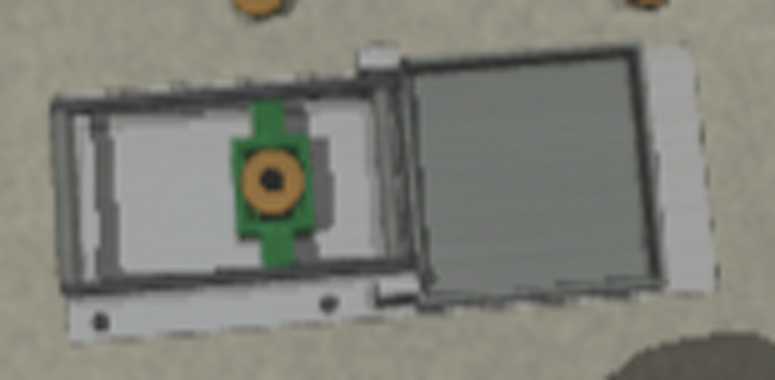

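```bash
cat >> h.py <<'E'
from scipy.spatial.transform import Rotation as Ro
YAW=np.radians(3.5); H=np.array([.4600,.0168,.070])
def setn(yaw,h):
    global YAW,H; YAW=yaw;H=np.array(h)
def W(x,y,z):  # nest -> world
    c,s=np.cos(YAW),np.sin(YAW); return np.array([H[0]+c*x-s*y,H[1]+s*x+c*y,z])
def rot(sign):
    yd=sign*np.array([-np.sin(YAW),np.cos(YAW),0]); z=np.array([0,0,-1.])
    return Ro.from_matrix(np.c_[yd,np.cross(z,yd),z]).as_rotvec()
def best(p):
    r=[]
    for s in(1,-1):
        q=bot.inverse_kinematics(p,rot(s))
        if q is not None: r.append((abs(q[5]),s,q))
    return min(r,key=lambda a:a[0])
E
python3 - <<'E'
from h import *
import pickle
c=pickle.load(open("c0.pkl","rb"))["top"]
g=lambda a,b,z:ray(c,180+a/5-.4,180+b/5-.4,z)
a,b=g(60,103,.07),g(71,285,.07); print("bar ends",a,b,"mid",(a+b)/2,"len",np.linalg.norm(a-b),"yaw",np.degrees(np.arctan2((a-b)[1],(a-b)[0])),"pred",W(0,.14,.07))
p=W(0,.14,.16); _,s,q=best(p); print(s,np.round(q,2))
bot.set_gripper(.45); bot.goto(p,rot(s)); print(bot.current_ee_pos(),bot.current_clock())
w=cam("wrist"); pickle.dump(w,open("w1.pkl","wb")); cv2.imwrite("pics/w1.png",w["pixels"])
print("pred bar px",proj(w,W(-.037,.14,.075)),proj(w,W(.037,.14,.075)),"bush",proj(w,W(0,.05,.073)))
E
```

```text
bar ends [0.493178   0.15913726 0.07      ] [0.41354933 0.15374309 0.07      ] mid [0.45336366 0.15644018 0.07      ] len 0.0798111662904557 yaw 3.875382158671232 pred [0.4514532  0.15653887 0.07      ]
1 [ 0.08 -0.07  1.9  -0.    1.32 -1.55]
[0.45179137 0.15597114 0.1600663 ] 3.5917
pred bar px (np.float64(253.224030967368), np.float64(151.68663330077084)) (np.float64(253.26087492492553), np.float64(216.7988133439536)) bush (np.float64(171.66930153820095), np.float64(184.995032845319))
```

View pics/w1.png

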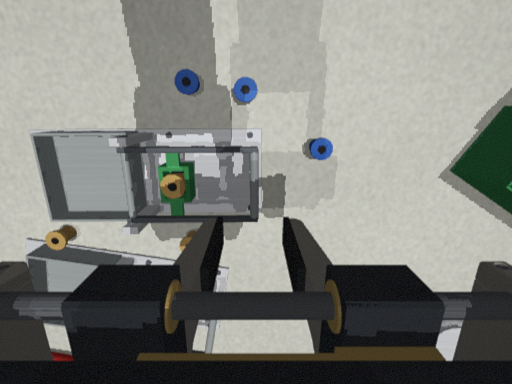

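The wrist view matches the prediction: bar at u≈253, v≈150–218, bush at (173,186), both within about 1–2 px. Next I'll descend, pinch and lead the bar over.

```bash
python3 - <<'E'
from h import *
bot.line_to(W(0,.14,.051),rot(1),max_speed=.1)
bot.set_gripper(0,10); bot.hold(.1)
print("open mm",bot.current_opening()*92,bot.current_ee_pos(),W(0,.14,.051),bot.current_contact_force())
R=.14
for i in range(1,19):
    a=np.radians(10*i)
    try: bot.line_to(W(0,R*np.cos(a),.051+R*np.sin(a)),rot(1),max_speed=.1)
    except bot.MotionError as e: print(i,e);break
    if i%3==0: print(i,np.round(bot.current_contact_force(),1),round(bot.current_opening()*92,1),round(bot.current_clock(),1))
    if np.linalg.norm(bot.current_contact_force())>30: print("force");break
print(bot.current_ee_pos())
import pickle
d={n:cam(n) for n in("scene",)}
cv2.imwrite("pics/s2.png",cv2.resize(d["scene"]["pixels"][120:320,100:400],None,fx=2.5,fy=2.5,interpolation=cv2.INTER_CUBIC))
E
```

```text
open mm 0.5503776435173265 [0.45144694 0.15654321 0.0509929 ] [0.4514532  0.15653887 0.051     ] [-0.59400101 -0.11970167  0.75012976]
3 [-0.1 -0.4 -0.8] 0.4 6.9
6 [-0.1  0.1  0.8] 0.6 8.1
9 [ 0.2 -0.  -1.2] 0.5 9.2
12 [-0.3  0.5  0.7] 0.4 10.4
15 [-0.5 -0.5  0.3] 0.8 11.6
18 [ 0.2 -0.4  0.7] 0.4 12.8
[ 0.46846103 -0.12279972  0.05110688]
```

View pics/s2.png

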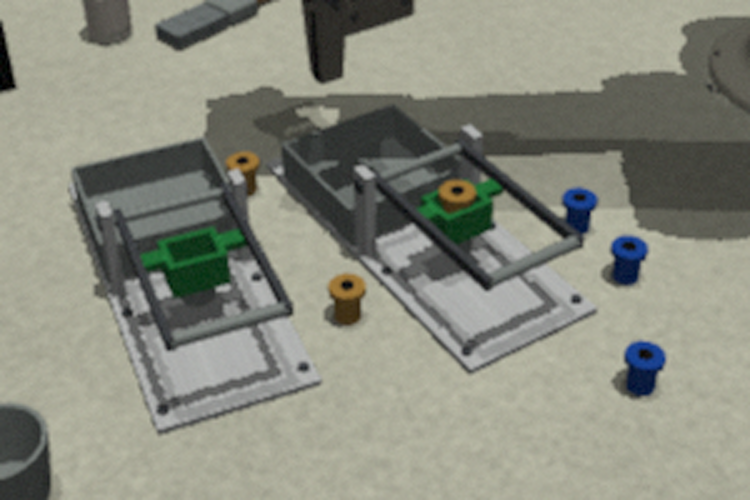

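The frame has not moved: the jaws shut on nothing (0.5 mm opening), although the TCP was where commanded. I'll check where the fingertips really are against the camera.

```bash
python3 - <<'E'
from h import *
import pickle
w=pickle.load(open("w1.pkl","rb"));s=pickle.load(open("c0.pkl","rb"))["scene"]
print("TCP in w1",proj(w,np.array([0.45179137,0.15597114,0.160])), "cam",-np.array(w["R"]).T@w["t"])
for z in(.051,.07,.139): print(z,(np.array(proj(s,np.array([.4685,-.1228,z])))-[100,120])*2.5)
p=bot.current_ee_pos(); bot.line_to([p[0],p[1],.16]); print(bot.current_ee_pos(),bot.current_tool_rot(),bot.current_joints())
c=cam("scene"); w=cam("wrist")
cv2.imwrite("pics/s3.png",np.hstack([cv2.resize(c["pixels"],(400,300)),cv2.resize(w["pixels"],(400,300))]))
print((np.array(proj(c,bot.current_ee_pos()))*400/512),(np.array(proj(w,bot.current_ee_pos()))*400/512))
E
```

```text
TCP in w1 (np.float64(252.60273467888982), np.float64(215.03479097353903)) cam [0.3728231  0.15150146 0.35461043]
0.051 [325.63057026 100.38552146]
0.07 [324.82900371  81.43354906]
0.139 [321.7666985    9.02942504]
[ 0.46829896 -0.12271914  0.15913399] [-2.15156509e+00 -2.28719978e+00  6.11094095e-04] [-5.06548852e-01 -5.39801535e-02  1.87918849e+00 -2.24089159e-05
  1.31788246e+00 -2.13843425e+00]
[178.59540135  89.78263122] [197.36306194 167.92961937]
```

View pics/s3.png

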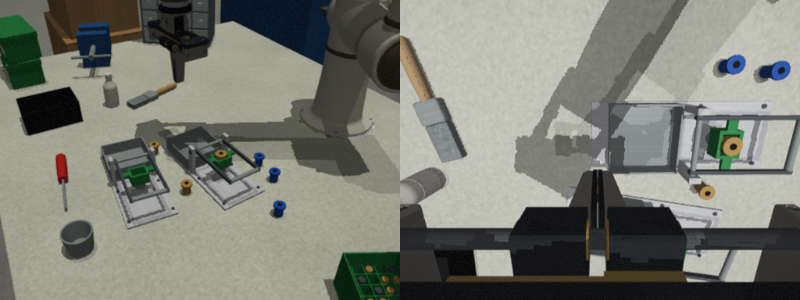

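The fingertip in the scene view (178,82) sits above the reported TCP projection (178.6,89.8), so the tip is perhaps about 20 mm higher than reported. I'll measure that more exactly.

```bash
python3 - <<'E'
from h import *
c=cam("scene"); w=cam("wrist"); p=np.array(bot.current_ee_pos())
def crop(c,h):
    im=c["pixels"].copy(); u,v=np.int32(np.round(proj(c,p))); 
    u0,v0=u-h,v-h; k=cv2.resize(im[v0:v0+2*h,u0:u0+2*h],(400,400),interpolation=cv2.INTER_CUBIC); f=400/(2*h)
    for dz,col in((0,(0,0,255)),(.01,(0,255,255)),(.02,(0,255,0)),(.03,(255,0,255))):
        a=(np.array(proj(c,p+[0,0,dz]))-[u0,v0]+.5)*f; cv2.circle(k,tuple(np.int32(a)),3,col,-1)
    return k
cv2.imwrite("pics/s4.png",np.hstack([crop(c,30),crop(w,60)])); print(p)
E
```

```text
[ 0.46822511 -0.12268265  0.15888743]
```

View pics/s4.png

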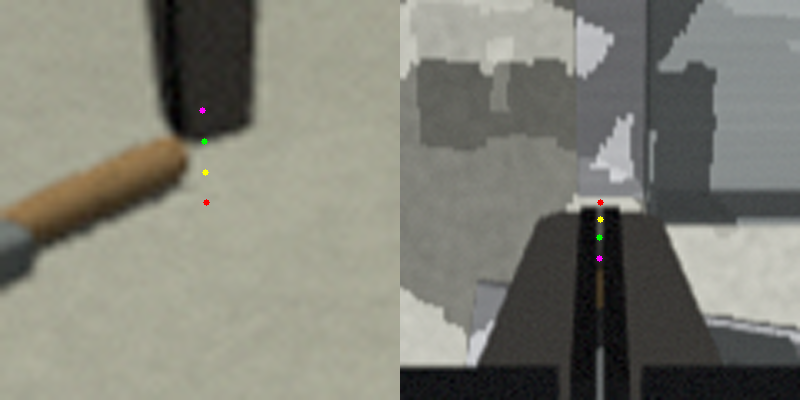

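```bash
python3 - <<'E'
from h import *
c=cam("scene"); p=np.array(bot.current_ee_pos()); print(p,bot.current_joints())
u,v=np.round(proj(c,p)); 
for dz in (.02,.025,.03):
  print(dz,[tuple(np.round((np.array(proj(c,p+[x,y,dz]))-[u-30,v-30]+.5)*400/60).astype(int)) for x in(-.01,.01) for y in(-.018,.018)])
im=c["pixels"]; h=cv2.cvtColor(im,cv2.COLOR_BGR2GRAY)
print("ik",bot.inverse_kinematics(p,bot.current_tool_rot()))
E
```

```text
[ 0.46835581 -0.12277261  0.15909865] [-5.06593967e-01 -5.35215874e-02  1.87882166e+00 -1.64940189e-05
  1.31805037e+00 -2.13843348e+00]
0.02 [(np.int64(206), np.int64(111)), (np.int64(261), np.int64(157)), (np.int64(147), np.int64(125)), (np.int64(201), np.int64(172))]
0.025 [(np.int64(206), np.int64(96)), (np.int64(261), np.int64(142)), (np.int64(146), np.int64(110)), (np.int64(200), np.int64(157))]
0.03 [(np.int64(205), np.int64(80)), (np.int64(260), np.int64(126)), (np.int64(145), np.int64(95)), (np.int64(199), np.int64(141))]
ik [-5.06593967e-01 -5.35215874e-02  1.87882166e+00 -1.64940189e-05
  1.31805037e+00 -2.13843348e+00]
```

The tip corners fit a real tip about 25 mm above the reported TCP. That also explains the first miss: tips at about 76 mm passed just over the bar top at 75 mm without touching. I'll retry with a 26 mm correction and check the grip before swinging.

```bash
echo 'DZ=.026' >> h.py; python3 - <<'E'
from h import *
bot.goto(W(0,.14,.13),rot(1)); bot.set_gripper(.45)
for z in (.08,.05,.025):
    bot.line_to(W(0,.14,z),rot(1),max_speed=.1); print(z,np.round(bot.current_contact_force(),1))
bot.set_gripper(0,10)
print("open mm",bot.current_opening()*92,bot.current_ee_pos(),bot.current_contact_force(),bot.current_clock())
c=cam("scene"); cv2.imwrite("pics/s5.png",cv2.resize(c["pixels"][120:320,180:400],None,fx=2.5,fy=2.5,interpolation=cv2.INTER_CUBIC))
E
```

```text
0.08 [-1.5 -0.  -0.3]
0.05 [ 0.4  0.4 -1. ]
0.025 [ 0.4 -0.5  0.4]
open mm 9.355776244935633 [0.45165058 0.15742847 0.0252959 ] [-0.41516607  5.69316377  0.71437859] 17.8333
```

View pics/s5.png

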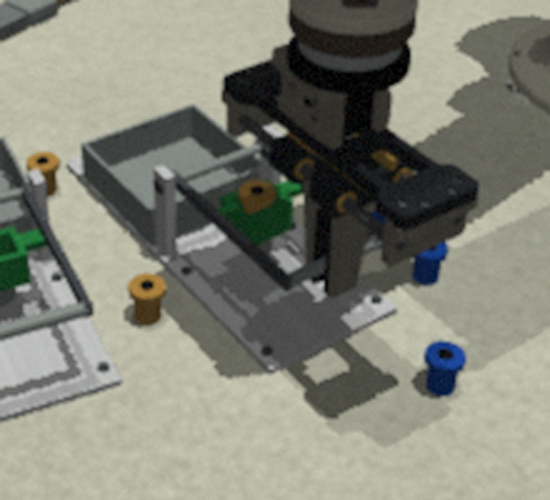

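The bar is held: 9.4 mm opening, fingers on either side of the bar at about (320,275). A +y force of 5.7 N suggests the bar is about 1 mm further out, so I'll shift for that and swing.

```bash
sed -i 's/^DZ.*/DZ=.026; H=H+np.array([0,.001,0])/' h.py; python3 - <<'E'
from h import *
R=.14
for i in range(1,19):
    a=np.radians(10*i)
    bot.line_to(W(0,R*np.cos(a),.0253+R*np.sin(a)),rot(1),max_speed=.1)
    f=np.array(bot.current_contact_force()); o=bot.current_opening()*92
    if i%3==0: print(i,np.round(f,1),round(o,1),round(bot.current_clock(),1))
    if np.linalg.norm(f)>30 or o<7: print("stop",i,f,o);break
print(bot.current_ee_pos(),W(0,-.14,.0253))
c=cam("scene"); cv2.imwrite("pics/s6.png",cv2.resize(c["pixels"][100:300,150:400],None,fx=2.5,fy=2.5,interpolation=cv2.INTER_CUBIC))
E
```

```text
3 [-0.8  7.4  3.6] 9.9 19.1
6 [-4.1  8.1 14.4] 9.3 20.2
9 [ 1.7 -1.1  6.4] 9.3 21.4
12 [ 6.9 -1.4 -1.6] 9.6 22.6
15 [ 4.1  0.2 -2.3] 9.7 23.8
18 [-0.4 -2.6 -3. ] 9.5 24.9
[ 0.46811929 -0.12203684  0.02526185] [ 0.4685468  -0.12193887  0.0253    ]
```

View pics/s6.png

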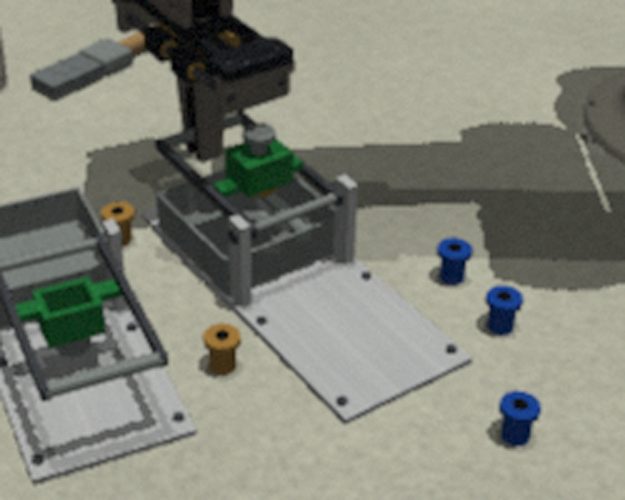

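The cup is over, its button facing up at about (260,132), with the bush's orange just visible beneath at (265,190). I'll nudge it against the stop, release, check the button position against the expected face, then press with force monitoring.

```bash
python3 - <<'E'
from h import *
bot.line_to(W(0,-.14,.0213),rot(1),max_speed=.05); print("nudge",np.round(bot.current_contact_force(),1))
bot.set_gripper(.4); bot.line_to(W(0,-.14,.125),rot(1),max_speed=.15)
bot.set_gripper(0); 
c=cam("scene"); cv2.imwrite("pics/s7.png",cv2.resize(c["pixels"][100:260,180:360],None,fx=4,fy=3.75,interpolation=cv2.INTER_CUBIC))
for n,P in dict(face=W(0,-.05,.118),barL=W(-.037,-.14,.07),barR=W(.037,-.14,.07),bush=W(0,-.05,.070)).items(): print(n,(np.array(proj(c,P))-[180,100])*[4,3.75])
print(bot.current_clock(),bot.current_contact_force())
E
```

```text
nudge [-4.3 -1.1  4.6]
face [290.98124635 194.92977167]
barL [259.7816943  179.29514241]
barR [139.08890624 217.02971723]
bush [291.819757   272.21015144]
27.3667 [0.49739623 0.35831404 0.11075601]
```

View pics/s7.png

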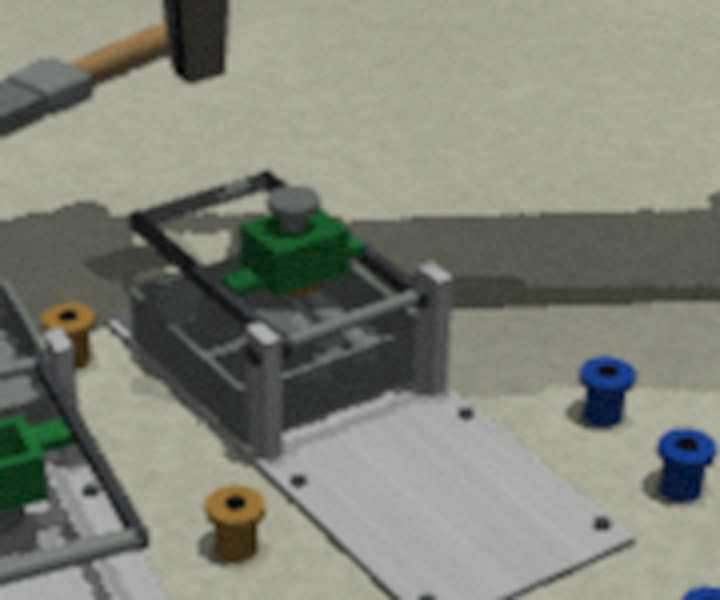

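The button face is at (294,197) against a predicted (291,195), and the bar matches too. The cup is fully over with the bush still visible below it. Pressing now.

```bash
python3 - <<'E'
from h import *
bot.line_to(W(0,-.05,.125),rot(1),max_speed=.12)
bot.line_to(W(0,-.05,.102),rot(1),max_speed=.08)
f0=np.array(bot.current_contact_force()); z=.102
while z>.070:
    z-=.002; bot.line_to(W(0,-.05,z),rot(1),max_speed=.06)
    f=np.array(bot.current_contact_force())-f0; print(round(z,3),round(bot.current_ee_pos()[2],4),np.round(f,1))
    if f[2]>20: break
bot.hold(.2)
bot.line_to(W(0,-.05,.14),rot(1),max_speed=.15); bot.line_to(W(0,-.20,.16),rot(1),max_speed=.2)
c=cam("scene");t=cam("top")
a=cv2.resize(c["pixels"][120:260,180:320],(400,400),interpolation=cv2.INTER_CUBIC);b=cv2.resize(t["pixels"][150:290,190:330],(400,400),interpolation=cv2.INTER_CUBIC)
cv2.imwrite("pics/s8.png",np.hstack([a,b])); print(bot.current_clock())
E
```

```text
0.1 0.1003 [-0.6  0.6 -0.1]
0.098 0.098 [ 0.5  0.6 -0. ]
0.096 0.0958 [ 0.6  1.3 -0.4]
0.094 0.0938 [ 0.5  0.8 -0.7]
0.092 0.0921 [ 0.8 -0.5  1.1]
0.09 0.0901 [-0.3 -0.1  0.3]
0.088 0.088 [1.5 0.6 2.2]
0.086 0.086 [0.4 0.9 1.2]
0.084 0.084 [0.2 0.3 3. ]
0.082 0.0829 [-3.   1.6  8.8]
0.08 0.0824 [-8.7  3.3 20.4]
33.2083
```

View pics/s8.png

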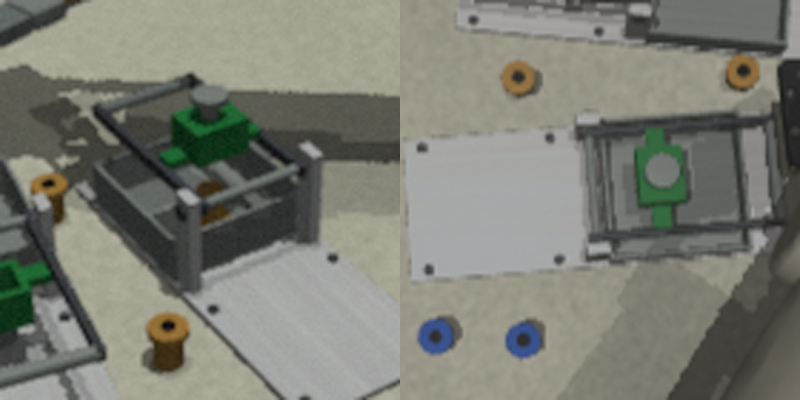

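The button went to its stop: 10 mm of travel, with force rising to 20 N. The scene view now shows the bush's orange well below the cup at (212,200), inside the tray. I'll check its height and that it is at rest, then hand in.

```bash
python3 - <<'E'
from h import *
def f():
    c=cam("scene"); m=cv2.inRange(cv2.cvtColor(c["pixels"],cv2.COLOR_BGR2HSV),(5,120,40),(22,255,255)); m[:180]=0;m[200:]=0;m[:,:242]=0;m[:,268:]=0
    y,x=np.nonzero(m); return c,x.mean(),y.mean(),len(x)
c,u,v,n=f(); bot.hold(.5); _,u2,v2,_=f(); print(u,v,n,u2,v2)
for z in(.012,.02,.03,.06): print(z,"expected px if below cup",np.round(proj(c,W(0,-.05,z)),1),"ray-nest",np.round(ray(c,u,v,z)-H,3))
print(np.round(bot.current_contact_force(),1))
if abs(u-u2)<.5 and abs(v-v2)<.5 and v>185: bot.job_done(); print("done",bot.current_clock())
E
```

```text
254.10344827586206 190.74137931034483 58 253.95 190.55
0.012 expected px if below cup [253.2 196. ] ray-nest [-0.007 -0.065 -0.058]
0.02 expected px if below cup [253.2 192.8] ray-nest [-0.002 -0.055 -0.05 ]
0.03 expected px if below cup [253.1 188.9] ray-nest [ 0.004 -0.043 -0.04 ]
0.06 expected px if below cup [253.  176.7] ray-nest [ 0.024 -0.007 -0.01 ]
[-0.5  0.1  0.3]
the job is handed in; nothing more can be done
the job is handed in; nothing more can be done
```

The loaded cup was swung fully over with the bush still in it. The button was then pushed to its stop and the bush dropped into its tray. I handed the job in at about 34 s on the robot's clock, and no verdict was reported.

- **First attempt missed:** the jaws closed just above the bar and touched nothing. The scene camera showed the fingertips about 25 mm higher than the reported tool position. I corrected by 26 mm, and the second pinch held at about 9.4 mm opening on the 10 mm bar.
- **Swing:** the largest force I read was about 17 N. Afterwards the button face was within about 1 px of where a fully turned cup should put it, with the bush still visible below.
- **Button:** first contact was near the expected height. It travelled about 10 mm, and the force rose to about 20 N at the stop.
- **Final checks:** the bush sits inside the tray at about 20–30 mm height. That height comes from a single view, assuming the bush lies below the cup. Its position in the image did not change over 0.5 s. The contact force read about 0, so the gripper was clear of everything. The empty nest was never touched.

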